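# Step the reagent carousel to its empty white well and load the oil bottle

## Robot

A 7-joint arm with a two-finger parallel gripper is mounted at the origin on the work surface; the furniture and walls round the work are solid. World frame = base frame: x ahead of the robot, y to its left, z up, the work surface at z = 0. Lengths are in m, angles in rad, forces in N, time in s.
With the tool pointing down it reaches from about 0.4 to 0.875 m from the base axis. Payload 19.3 kg.
Tool frame: the origin (TCP) lies midway between the tips of the shut fingers; the grasp point (between the pads) lies 19 mm behind it; z points along the fingers, y is the line along which they close (so a half turn about z gives the same grasp; the last joint's range is limited). The gripper opens to 85 mm and grips with 20 to 120 N. Pads are 22 mm wide; open, the fingers measure 114 mm over their backs; the gripper's body (76 mm by 85 mm) begins 54 mm behind the grasp point. The pads swing forward as they close: fully open they stand 13 mm farther back than shut.
Start: joints at [1.083, 0.521, -0.036, 1.599, 0.021, 1.021, -0.113], TCP at [0.254, -0.571, 0.231] pointing down, gripper open.
Joint ranges: [-2.91, 2.91], [-0.3, 2.13], [-1.5, 1.42], [0.17, 2.43], [-1.26, 4.41], [0.16, 1.93], [-2.52, 2.52]. Speed limits (rad/s): [1.89, 1.89, 2.39, 2.39, 3.01, 3.01, 3.01].

## Interface

Orientations are given as [roll, pitch, yaw] about the fixed x, y, z axes, in that order (R = Rz(yaw) Ry(pitch) Rx(roll)).
In Python, from workcell import * gives the robot as it stands. The module is installed in compiled form; this text tells all that it offers.
- The arm moves only by the tool play_rows, never from a script. Its argument "deltas" is a list of rows, each a list of 7 numbers: the shift along the tool's x, y, z in units of 500 mm (1.0 is 500 mm), then the turn, a rotation vector about the tool's x, y, z in units of 120 degrees (1.0 is 120 degrees), then the closure, from 0 (fully open) to 1 (shut). A call has 1 to 10 rows; each row is the pose to reach, as a shift and turn from the pose commanded when the call began, along the tool's axes at that moment; what a row does not reach only later rows make up. A row lasts 1/10 s, in which the tool goes at most 50 mm and 8.59 degrees, less where a joint would pass 70% of its speed; a pose out of reach is approached as far as the arm can. A call with a number of a shift or a turn outside -1 to 1 is refused whole. A call with a gripper value outside its range is refused whole. The fingers move at their own pace and stop on an object; "newtons" is the grip in N (left out, the last holds). Time passes only in rows, so rows that repeat a pose let the fingers close. It gives the time, the measured TCP pose, the force, the opening and the grip force at its end, in the units of the state.
- observe(): the state, without advancing time (a new reading comes with each control period).
- grab_frame(name): name is "scene" or "top"; returns the picture (400x640x3 uint8, red, green, blue); there is no depth.
- get_calibration(name): a dict with "fovy" (degrees; the focal length in pixels is half the picture's height over the tangent of half this angle, whatever the lens; pixels are square), "cx", "cy" (the principal point, pixels), "xyz" and "rotation" of the camera in the world. Camera axes: x right, y down, z forward; pixel columns grow to the right and rows downward; lengths in m; the calibration is good to about 2 mm. A picture is of the moment at which its call begins. get_calibration takes no time and is no camera call.
- job_done(): hands the job in; it is judged then, once.
The state is a dict: "clock": time; "qpos": joint angles; "qd": joint speeds; "joint_efforts": joint torques, N m; "position": TCP position; "tool_rot": TCP orientation; "force": force on the tool from outside, world axes, zero at the start; "moment": the same for the moment, N m; "grip_width": finger opening in m; "finger_force": force on a finger pad.
Only numpy, scipy, OpenCV 4.12 (cv2) and the standard library are available. Lean on these libraries where they do the work, as an engineer would, in place of code of your own. Each camera call takes 0.05 s, during which the arm holds its last target. There are 200 camera calls.

## Task

Press the red thumb lever of the reagent carousel gently down onto its rubber stop and let it come right back up, one click at a time, until the white-ringed well stands at the yellow pointer; count the clicks, because the wheel steps one way only and must not be overshot, and never push the wheel itself. Then pick up the small amber oil bottle with the black cap, set it down gently and upright on the floor of that well and let go. Leave the other things on the bench where they are.

Things in the scene. Friction and masses are not known exactly. Their poses are not given: they have to be found in the camera images.
- carousel_stand: White drum of the reagent carousel, fixed to the bench: 172 mm diameter (184 mm at the foot), 50 mm high, with an eight-well turntable on top and a thumb lever on its -y side. Origin: centre of its underside, on the turntable's vertical axis. Its -x axis points to the loading gate, its -y axis to the lever.
- index_lever: Steel thumb lever, arm 80 mm long, sticking out on the stand's -y side; origin on its hinge, 100 mm from the drum's axis, 62 mm above the bench. At its end, 179 mm from the drum's axis (stand frame x = 0, y = -0.179), a round flat red thumb pad, 32 mm wide, on an adjusting screw set differently each time: at rest the pad top is anywhere from 68 to 92 mm above the bench (not measured).
- lever_pin (a point): The lever's hinge pin (level, along the stand's x). How pressing the pad straight down feels: about 5 N at the start, growing to about 9 N (plus some sideways rubbing, for the pad swings on an arc); 19 to 21 mm below rest the pawl clicks over a tooth (the force dips by 1 to 2 N). A press that stops short of the click does nothing. Let the lever come all the way up between presses; it has its own return spring.
- rubber_stop (a point): Top of the rubber stop under the lever, 32 mm above the bench, 160 mm from the drum's axis. The lever meets it when the pad is 22 mm below rest; it then pushes back with 6 to 8 N more for each further mm. More than 20 N on the lever damages it: stop as the rubber takes the load, at 12 to 15 N in all.
- carousel (a joint): Angle of the turntable, rad: 0 when the white-ringed well stands at the yellow pointer. Each full press and release of the lever adds one notch, 0.785 rad (counterclockwise from above); the wheel turns as the lever is let up, within half a second, not during the press. Starts near -1.57, -2.36 or -3.14 (two, three or four clicks to go). It cannot be stepped back.
- white_well (a point): Centre of the inside floor of the white-ringed well, 58 mm from the turntable's axis, 58 mm above the bench. The well is 36 mm wide inside, 41 mm outside; its wall rises 22 mm above the floor. The other seven wells are blue: the two next to it are empty, 85 mm tall bottles are fixed in those two and four places away.
- drum_top (a point): Centre of the drum's top, 50 mm above the bench; the grey turntable (160 mm diameter) turns just above it. The robot must not push the turntable (more than a light touch, 4 N); the lever alone turns it.
- gate (a point): Yellow pointer: tip of a cone on the grey pillar of the loading gate, 75 mm above the bench, 96 mm from the turntable's axis.
- oil_bottle: Small amber round bottle with a black cap, to be loaded: body 30 mm diameter up to 58 mm, cap 18 mm diameter, 70 mm tall in all, about 45 g, standing upright and loose on the bench left of the carousel. Origin: centre of its underside, z up along its axis.
- dye_bottle: White reagent bottle with a blue cap, 36 mm diameter, 85 mm tall, standing loose on the bench near the oil bottle; leave it. Origin: centre of its underside.
- saline_bottle: White bottle with a red cap, 62 mm diameter, 160 mm tall, on the bench at the right; leave it. Origin: centre of its underside.
- petri_dish: Clear round dish with pink content, 61 mm diameter, 16 mm high, on the bench at the right; leave it. Origin: centre of its underside.
- bench_timer: White bench timer, 63 x 66 x 30 mm, on the bench at the right; leave it. Origin: centre of its underside.

How it is judged:
By the outcome, as a careful person would: the job done as asked, in the order asked, and still so for the second after the job is handed in, with the robot touching nothing.
It also fails if it takes over 72 s, if anything falls off the work surface, if the arm or the gripper's body presses on something with over 40 N, if the wrist force passes 120 N, or if a joint passes its speed limit or range.

## Working session

There is one attempt and no reset: what is moved stays moved. The work goes in short steps, Python scripts to look and compute and a tool call to move; the robot and the scene stay as the last step left them, time stands still between calls to the robot, and variables do not carry over. Pictures are saved under pics/ and viewed, at most 10 in all, crops included, and the job is handed in when it is done.

Besides the shell and the picture viewer there is one more tool, called after ">>>" as name([rows], argument=value, ...), one row to a line, values as JSON. play_rows: Moves the arm, as the interface text tells. Its arguments: {"type":"object","properties":{"deltas":{"type":"array"},"newtons":{"type":"number"}},"required":["deltas"]}

```bash
mkdir -p pics; python3 - <<'E'
from workcell import *
import cv2
for n in ("scene","top"):
    im=grab_frame(n); cv2.imwrite(f"pics/{n}0.png",im[:,:,::-1]); print(n,get_calibration(n))
s=observe(); print(s)
E
```

```text
scene {'fovy': 45.46320714089092, 'cx': 318.5627842604978, 'cy': 197.17063254964114, 'xyz': array([1.30190306, 0.73008496, 0.93992795]), 'rotation': array([-2.24926527,  0.01452524,  2.3306739 ])}
top {'fovy': 55.40290036570937, 'cx': 318.672948497411, 'cy': 201.30257816694404, 'xyz': array([ 0.35320703, -0.04122072,  1.11024461]), 'rotation': array([-2.94009802, -0.00507442, -1.45675486])}
{'clock': 0.1, 'qpos': array([ 1.0827983 ,  0.52197598, -0.03633771,  1.59993845,  0.02117548,
        1.02110476, -0.11280505]), 'qd': array([ 0.00032884, -0.00052169,  0.00136121, -0.00176422,  0.00019666,
        0.00017547, -0.00135437]), 'joint_efforts': array([ 8.08336074e-03, -9.28469753e+01,  1.98476784e+00, -3.70530581e+01,
        1.80841918e-02,  5.32247839e-03, -1.56332658e-04]), 'position': array([ 0.25345129, -0.57097293,  0.23077422]), 'tool_rot': array([-3.14055092e+00,  4.69363636e-05,  4.17777887e-01]), 'force': array([ 1.21152588, -0.02830337,  0.18835224]), 'moment': array([-0.01445822, -0.01886329,  0.00488216]), 'finger_force': 0.0, 'grip_width': 0.08550830479303699}
```

View pics/scene0.png

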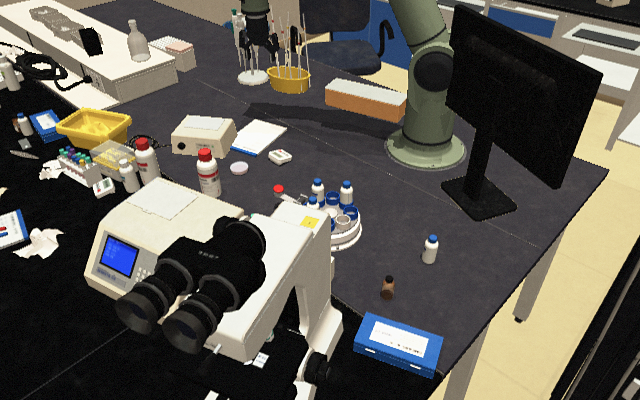

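View pics/top0.png

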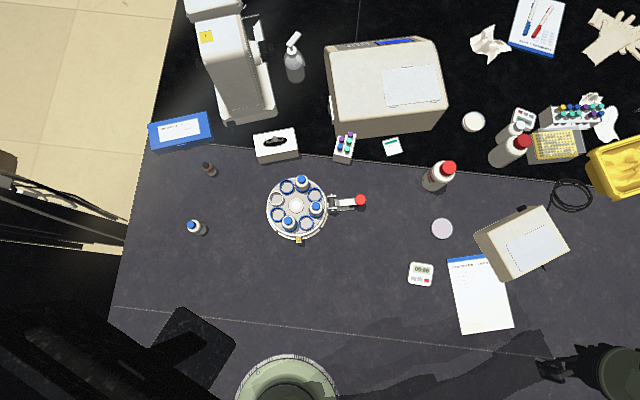

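The top view shows the carousel at about (297,207), the red pad at (360,200), the gate at (298,240), the oil bottle at (208,168) and the dye bottle at (196,228). In the scene view the pad is at (279,190) and the oil bottle at (388,287).

```bash
cat > h.py <<'E'
import numpy as np, cv2
from workcell import *
from scipy.spatial.transform import Rotation as Ro
def cam(n):
    c=get_calibration(n); R=Ro.from_euler('xyz',c['rotation']).as_matrix(); f=200/np.tan(np.radians(c['fovy']/2)); return c,R,f
def ray(n,u,v):
    c,R,f=cam(n); d=R@np.array([(u-c['cx'])/f,(v-c['cy'])/f,1]); return np.array(c['xyz']),d/np.linalg.norm(d)
def onz(n,u,v,z):
    o,d=ray(n,u,v); return o+d*(z-o[2])/d[2]
def proj(n,p):
    c,R,f=cam(n); q=R.T@(np.array(p)-c['xyz']); return np.array([c['cx']+f*q[0]/q[2],c['cy']+f*q[1]/q[2]])
def two(a,b):
    o1,d1=ray('scene',*a); o2,d2=ray('top',*b)
    A=np.stack([d1,-d2],1); t=np.linalg.lstsq(A,o2-o1,rcond=None)[0]
    p,q=o1+t[0]*d1,o2+t[1]*d2; return (p+q)/2,np.linalg.norm(p-q)
def blobs(im,lo,hi,box,amin=6):
    x0,y0,x1,y1=box; h=cv2.cvtColor(im[y0:y1,x0:x1],cv2.COLOR_RGB2HSV)
    m=cv2.inRange(h,np.array(lo),np.array(hi)); n,l,s,c=cv2.connectedComponentsWithStats(m)
    return [(c[i][0]+x0,c[i][1]+y0,s[i]+np.array([x0,y0,0,0,0])) for i in range(1,n) if s[i][4]>=amin]
E
python3 - <<'E'
from h import *
t=cv2.imread('pics/top0.png')[:,:,::-1]; s=cv2.imread('pics/scene0.png')[:,:,::-1]
print('base',proj('top',[0,0,0]),proj('scene',[0,0,0]))
for n,im,box in(('top',t,(330,180,380,220)),('scene',s,(265,180,295,200))):
    print(n,'red',blobs(im,(0,150,80),(8,255,255),box))
print('yellow',blobs(t,(18,120,100),(35,255,255),(255,225,340,255)))
print('amber t',blobs(t,(3,70,30),(20,255,200),(190,150,230,190)));print('amber s',blobs(s,(3,70,30),(20,255,200),(370,265,405,305)))
print('blue dye',blobs(t,(100,150,60),(125,255,255),(180,210,215,245)))
a=cv2.resize(t[160:260,250:380],None,fx=6,fy=6,interpolation=cv2.INTER_CUBIC)
cv2.imwrite('pics/c1.png',a[:,:,::-1])
b=np.hstack([cv2.resize(s[170:255,265:370],None,fx=5,fy=5),np.zeros((425,5,3),np.uint8),cv2.resize(s[262:309,370:406],None,fx=7.5,fy=425/47)])
cv2.imwrite('pics/c2.png',b[:,:,::-1]);print(b.shape)
E
```

```text
base [286.20401423 411.32846091] [424.79552929 146.88857409]
top red [(np.float64(359.93684210526317), np.float64(198.86315789473684), array([355, 194,  11,  11,  95]))]
scene red [(np.float64(278.125), np.float64(188.34722222222223), array([273, 185,  11,   8,  72]))]
yellow [(np.float64(298.0), np.float64(238.78947368421052), array([296, 237,   5,   5,  19]))]
amber t [(np.float64(207.61290322580646), np.float64(167.5483870967742), array([202, 163,  10,   9,  31]))]
amber s [(np.float64(387.2927927927928), np.float64(289.63963963963965), array([381, 279,  14,  22, 222]))]
blue dye [(np.float64(190.52173913043478), np.float64(224.2173913043478), array([187, 221,   8,   7,  46]))]
(425, 800, 3)
```

View pics/c1.png

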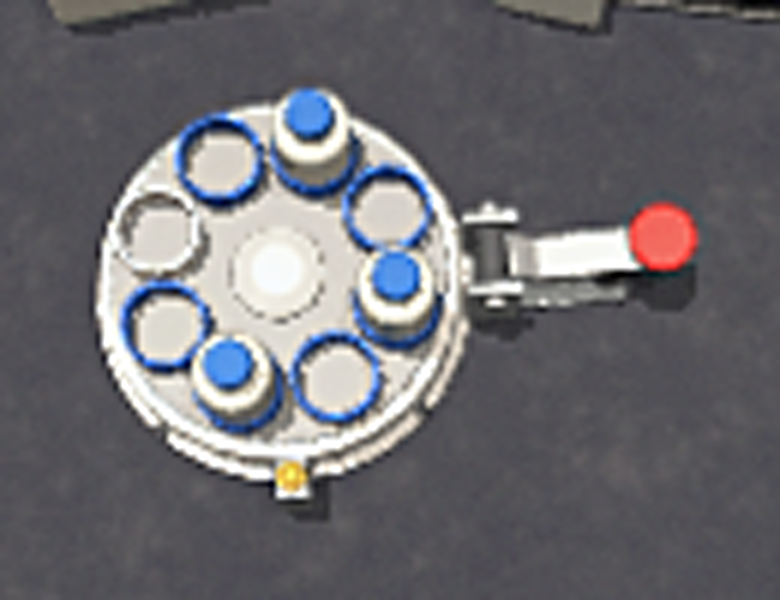

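View pics/c2.png

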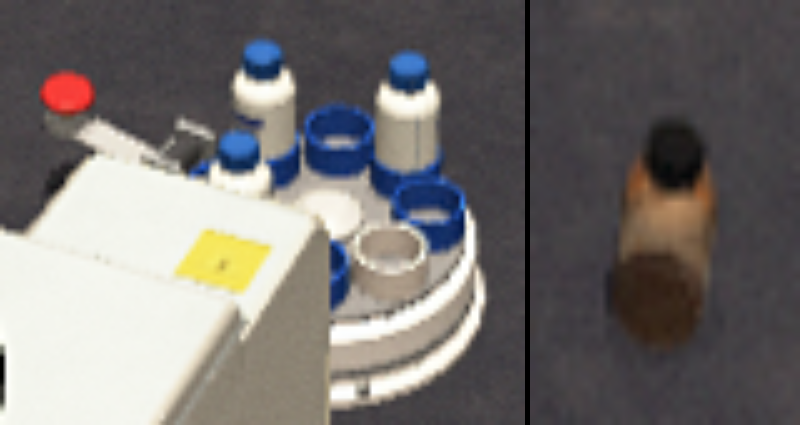

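The crops show the white ring at crop (160,230) on the left and the pointer at (290,475). Bottles stand two and four places away, as described. Next I compute the angles metrically.

```bash
python3 - <<'E'
from h import *
f=lambda x,y:(250+x/6-.4,160+y/6-.4)
# ring rims (z=.080)
P=np.array([onz('top',*f(x,y),.080)[:2] for x,y in [(160,232),(167,326),(336,377),(388,208),(220,160)]])
# centre: fit with known 58mm radius
from scipy.optimize import least_squares
c=least_squares(lambda c:np.hypot(*(P-c[:2]).T)-.058,P.mean(0)).x
print('c',c,np.hypot(*(P-c).T))
g=onz('top',298.0,238.8,.075)[:2]-c; print('gate r,ang',np.hypot(*g),np.degrees(np.arctan2(g[1],g[0])))
for p in P: q=p-c; print(np.degrees(np.arctan2(q[1],q[0])))
for z in (.068,.08,.092):
    p=onz('top',359.94,198.86,z)[:2]-c; print('pad top',z,p+c,np.hypot(*p),np.degrees(np.arctan2(p[1],p[0])))
print('two',two((278.1,188.3),(359.94,198.86)))
hub=onz('top',*f(272,267),.06); print('hub',hub)
# bottle: scene cap centre crop(675,150)
sc=lambda x,y:(370+(x-530)/7.5-.4,262+y/(425/47)-.4)
print('cap', two(sc(675,150),(210,168)), onz('scene',*sc(675,125),.070), onz('scene',*sc(655,295),.004))
t=cv2.imread('pics/top0.png'); a=np.hstack([cv2.resize(t[150:190,185:235],None,fx=8,fy=8,interpolation=cv2.INTER_CUBIC),cv2.resize(t[205:245,175:225],None,fx=8,fy=8,interpolation=cv2.INTER_CUBIC)]); cv2.imwrite('pics/c3.png',cv2.convertScaleAbs(a,alpha=1.6))
E
```

```text
c [0.5478224  0.03843416] [0.05738338 0.05772068 0.05737231 0.05727446 0.05781899]
gate r,ang 0.09523784020076134 -169.82671175232682
79.8515455427473
124.88915313122529
-145.90968480671904
-54.29479268874216
35.41568708698945
pad top 0.068 [ 0.58551215 -0.13615337] 0.1786094155234664 -77.81800012526367
pad top 0.08 [ 0.58283748 -0.13506035] 0.17699266077667397 -78.58970247165493
pad top 0.092 [ 0.5801628  -0.13396733] 0.17540860220939614 -79.37548752893713
two (array([ 0.58370478, -0.13529143,  0.0753168 ]), np.float64(0.0005149499885222741))
hub [0.5513275  0.04322817 0.06      ]
cap (array([0.62760124, 0.30325799, 0.0525876 ]), np.float64(0.007479673271035723)) [0.63129595 0.30905041 0.07      ] [0.63463768 0.30971827 0.004     ]
```

View pics/c3.png

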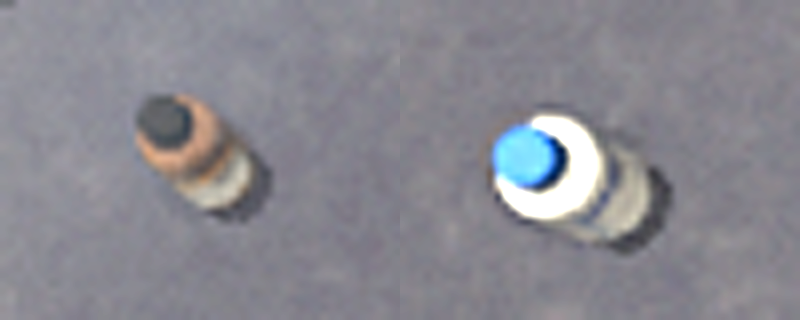

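The crop shows the oil cap at top-picture pixel (205,164) and the dye cap at (191,224). Before moving, I recheck the wheel angle, in case it was still settling, and locate the obstacles.

```bash
python3 - <<'E'
from h import *
print('oil cap', onz('top',205.2,164.3,.07), two((388.9,278.2),(205.2,164.3)),'dye',onz('top',190.6,224.2,.085))
# bottle body base in top: shadow-side
print('saline cap',onz('top',448,167,.16),'petri',onz('top',442,228,.016),'timer',onz('top',420,274,.03))
for u,v in((290,80),(253,76),(240,80),(303,15),(280,12)): print((u,v),onz('scene',u,v,.0),onz('scene',u,v,.2))
print('TCP px',proj('scene',[.2535,-.571,.231]),proj('top',[.2535,-.571,.231]))
t=grab_frame('top'); s=grab_frame('scene'); r=cv2.imread('pics/top0.png')[:,:,::-1]
print(np.abs(t.astype(int)-r)[180:250,255:340].max(), cv2.imwrite('pics/x.png',t[:,:,::-1]))
# scene: white ring rim ellipse centre crop (392,245)/5
w=onz('scene',265+392/5-.4,170+245/5-.4,.08)[:2]; print('white from scene',w,np.degrees(np.arctan2(w[1]-.0384,w[0]-.5478)))
E
```

```text
oil cap [0.6344556  0.30996906 0.07      ] (array([0.63536851, 0.31184893, 0.06558171]), np.float64(0.0009539781304029604)) dye [0.45912243 0.31491252 0.085     ]
saline cap [ 0.67557404 -0.34741045  0.16      ] petri [ 0.53852623 -0.38500299  0.016     ] timer [ 0.39987697 -0.32590351  0.03      ]
(290, 80) [-0.05851226 -0.75955839  0.        ] [ 0.23096   -0.4425887  0.2      ]
(253, 76) [ 2.59071979e-02 -9.17379848e-01  1.11022302e-16] [ 0.29741649 -0.56682855  0.2       ]
(240, 80) [ 0.09292903 -0.92917204  0.        ] [ 0.35017727 -0.57611158  0.2       ]
(303, 15) [-0.72673579 -1.34450476  0.        ] [-0.29507742 -0.90306886  0.2       ]
(280, 12) [-6.73981648e-01 -1.48917278e+00 -1.11022302e-16] [-0.25354842 -1.01695409  0.2       ]
TCP px [260.63749542  63.80246361] [552.3772513  353.56221544]
20 True
white from scene [0.5595007  0.09897804] 79.06789433689106
```

>>> play_rows([
  [0.03,-0.016,0,0,0,0,1],
  [0.1,-0.055,0,0,0,0,1],
  [0.19,-0.104,0,0,0,0,1],
  [0.28,-0.154,0,0,0,0,1],
  [0.37,-0.204,0,0,0,0,1],
  [0.45,-0.248,0,0,0,0,1],
  [0.53,-0.292,0,0,0,0,1],
  [0.61,-0.336,0,0,0,0,1],
  [0.69,-0.38,0,0,0,0,1],
  [0.76,-0.419,0,0,0,0,1],
])

```text
clock: 1.2
position: [0.5171, -0.2225, 0.2314]
tool_rot: [-3.141, -0.0, 0.419]
force: [0.1, -0.6, 0.7]
grip_width: -0.0002
finger_force: 0.0
```

>>> play_rows([
  [0.06,-0.032,0,0,0,0,1],
  [0.12,-0.066,0.03,0,0,0,1],
  [0.17,-0.093,0.09,0,0,0,1],
  [0.194,-0.106,0.16,0,0,0,1],
  [0.194,-0.106,0.21,0,0,0,1],
  [0.194,-0.106,0.235,0,0,0,1],
  [0.194,-0.106,0.25,0,0,0,1],
  [0.194,-0.106,0.25,0,0,0,1],
])

```text
clock: 2.0
position: [0.5828, -0.1379, 0.1063]
tool_rot: [-3.141, 0.0, 0.417]
force: [-0.2, 0.0, 0.9]
grip_width: 0.0
finger_force: 0.0
```

```bash
python3 - <<'E'
from h import *
t=grab_frame('top'); s=grab_frame('scene')
cv2.imwrite('pics/p1t.png',t[:,:,::-1]);cv2.imwrite('pics/p1s.png',s[:,:,::-1])
o=observe(); print(o['position'],o['force'],proj('scene',o['position']),proj('top',o['position']))
a=np.hstack([cv2.resize(s[150:210,245:325],None,fx=5,fy=5),cv2.resize(t[160:220,320:400],None,fx=5,fy=5)]);cv2.imwrite('pics/p1.png',a[:,:,::-1])
E
```

```text
[ 0.5835004  -0.13813107  0.10740844] [-0.22968165 -0.41264521  0.02278176] [276.66095001 179.17109208] [362.2276311  196.65002197]
```

View pics/p1.png

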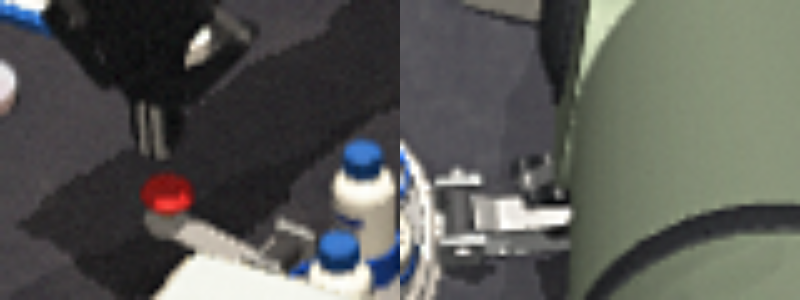

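The gripper stands centred above the red pad (scene crop (167,190), about 30 mm below the tips). I descend to find contact.

>>> play_rows([
  [0,0,0.02,0,0,0,1],
  [0,0,0.036,0,0,0,1],
  [0,0,0.044,0,0,0,1],
  [0,0,0.05,0,0,0,1],
  [0,0,0.05,0,0,0,1],
])

```text
clock: 2.6
position: [0.583, -0.1378, 0.081]
tool_rot: [-3.141, 0.0, 0.418]
force: [-1.4, 1.1, 2.9]
grip_width: -0.0002
finger_force: 1.1
```

>>> play_rows([
  [0,0,0.004,0,0,0,1],
  [0,0,0.008,0,0,0,1],
  [0,0,0.008,0,0,0,1],
])

```text
clock: 2.9
position: [0.5831, -0.1383, 0.0775]
tool_rot: [3.141, -0.0, 0.417]
force: [-0.7, -2.2, 6.0]
grip_width: 0.0001
finger_force: 2.5
```

>>> play_rows([
  [0,0,0.006,0,0,0,1],
  [0,0,0.012,0,0,0,1],
  [0,0,0.018,0,0,0,1],
  [0,0,0.024,0,0,0,1],
  [0,0,0.028,0,0,0,1],
  [0,0,0.028,0,0,0,1],
])

```text
clock: 3.5
position: [0.5835, -0.1386, 0.0637]
tool_rot: [3.14, -0.001, 0.417]
force: [0.2, -3.7, 7.0]
grip_width: 0.0
finger_force: 3.7
```

>>> play_rows([
  [0,0,0.003,0,0,0,1],
  [0,0,0.004,0,0,0,1],
  [0,0,0.004,0,0,0,1],
])

```text
clock: 3.8
position: [0.5835, -0.1386, 0.0619]
tool_rot: [3.14, -0.001, 0.417]
force: [-0.9, -5.0, 6.9]
grip_width: 0.0001
finger_force: 4.0
```

>>> play_rows([
  [0,0,0.002,0,0,0,1],
  [0,0,0.003,0,0,0,1],
  [0,0,0.003,0,0,0,1],
])

```text
clock: 4.1
position: [0.5836, -0.1386, 0.0604]
tool_rot: [3.14, -0.001, 0.417]
force: [-1.2, -4.1, 7.9]
grip_width: 0.0001
finger_force: 4.1
```

>>> play_rows([
  [0,0,0.002,0,0,0,1],
  [0,0,0.002,0,0,0,1],
])

```text
clock: 4.3
position: [0.5836, -0.1386, 0.0594]
tool_rot: [3.14, -0.001, 0.417]
force: [-0.0, -4.4, 7.8]
grip_width: 0.0
finger_force: 4.2
```

>>> play_rows([
  [0,0,0.002,0,0,0,1],
  [0,0,0.002,0,0,0,1],
])

```text
clock: 4.5
position: [0.5836, -0.1385, 0.0584]
tool_rot: [3.14, -0.001, 0.417]
force: [-1.3, -4.5, 8.0]
grip_width: -0.0001
finger_force: 4.3
```

>>> play_rows([
  [0,0,0.001,0,0,0,1],
  [0,0,0.001,0,0,0,1],
])

```text
clock: 4.7
position: [0.5836, -0.1385, 0.058]
tool_rot: [3.14, -0.001, 0.417]
force: [-1.5, -3.7, 8.9]
grip_width: -0.0001
finger_force: 4.8
```

>>> play_rows([
  [0,0,0.001,0,0,0,1],
  [0,0,0.001,0,0,0,1],
])

```text
clock: 4.9
position: [0.5836, -0.1385, 0.0576]
tool_rot: [3.14, -0.001, 0.417]
force: [-2.1, -2.6, 11.2]
grip_width: 0.0
finger_force: 5.8
```

>>> play_rows([
  [0,0,0.001,0,0,0,1],
  [0,0,0.001,0,0,0,1],
])

```text
clock: 5.1
position: [0.5836, -0.1385, 0.0573]
tool_rot: [3.14, -0.001, 0.417]
force: [-1.1, -3.3, 15.2]
grip_width: 0.0
finger_force: 7.0
```

>>> play_rows([
  [0,0,-0.01,0,0,0,1],
  [0,0,-0.025,0,0,0,1],
  [0,0,-0.04,0,0,0,1],
  [0,0,-0.055,0,0,0,1],
  [0,0,-0.066,0,0,0,1],
  [0,0,-0.07,0,0,0,1],
  [0,0,-0.07,0,0,0,1],
  [0,0,-0.07,0,0,0,1],
  [0,0,-0.07,0,0,0,1],
])

```text
clock: 6.0
position: [0.5828, -0.1377, 0.0909]
tool_rot: [-3.141, 0.0, 0.418]
force: [0.1, 0.4, -0.5]
grip_width: 0.0002
finger_force: 0.0
```

```bash
python3 - <<'E'
from h import *
t=grab_frame('top'); s=grab_frame('scene')
a=np.hstack([cv2.resize(s[165:255,255:370],None,fx=3.4,fy=3.4),cv2.resize(t[160:250,255:370],None,fx=3.4,fy=3.4)]);cv2.imwrite('pics/p2.png',a[:,:,::-1])
print(observe()['position'],observe()['force'],a.shape)
E
```

```text
[ 0.58291151 -0.13776614  0.09103582] [-0.53778998  0.36503751  0.03293798] (306, 782, 3)
```

View pics/p2.png

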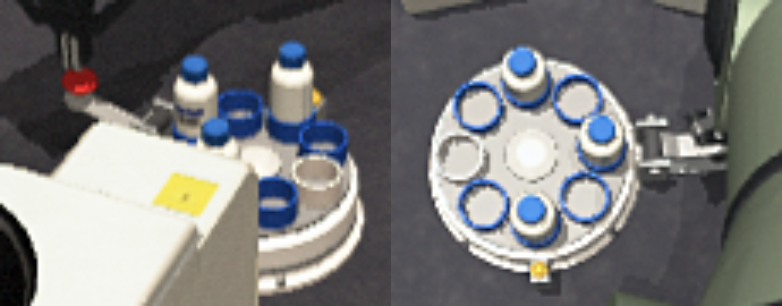

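The white ring is now at the left, crop (462,158), and a bottle stands at the pointer, crop (540,270). I measure the angle.

```bash
cat >> h.py <<'E'
C=np.array([.5478,.0384])
def rings(t):
    m=cv2.inRange(cv2.cvtColor(t[170:245,262:335],cv2.COLOR_RGB2HSV),(100,120,50),(125,255,255))
    k=cv2.findContours(m,cv2.RETR_CCOMP,cv2.CHAIN_APPROX_NONE); out=[]
    for c,h in zip(k[0],k[1][0]):
        if h[3]>=0 and cv2.contourArea(c)>60:
            (x,y),_=cv2.minEnclosingCircle(c); p=onz('top',x+262,y+170,.08)[:2]-C; out.append((round(float(np.degrees(np.arctan2(p[1],p[0]))),1),round(float(np.hypot(*p)),4)))
    return out
E
python3 - <<'E'
from h import *
t=grab_frame('top')
w=onz('top',255+(462-391)/3.4-.4,160+158/3.4-.4,.08)[:2]-C; print('white',np.degrees(np.arctan2(w[1],w[0])))
print('now',rings(t)); print('before',rings(cv2.imread('pics/top0.png')[:,:,::-1]))
E
```

```text
white 102.03471550894618
now [(145.5, 0.0579), (-124.8, 0.0569)]
before [(35.2, 0.0584)]
```

The wheel is on a notch with the white well 90° before the gate, so two clicks remain. Second press:

>>> play_rows([
  [0,0,0.012,0,0,0,1],
  [0,0,0.02,0,0,0,1],
  [0,0,0.028,0,0,0,1],
  [0,0,0.036,0,0,0,1],
  [0,0,0.044,0,0,0,1],
  [0,0,0.052,0,0,0,1],
  [0,0,0.059,0,0,0,1],
  [0,0,0.064,0,0,0,1],
  [0,0,0.067,0,0,0,1],
  [0,0,0.067,0,0,0,1],
])

```text
clock: 7.15
position: [0.5834, -0.1387, 0.0579]
tool_rot: [3.14, -0.0, 0.417]
force: [-0.5, -5.2, 9.2]
grip_width: 0.0003
finger_force: 4.8
```

>>> play_rows([
  [0,0,0.001,0,0,0,1],
  [0,0,0.002,0,0,0,1],
  [0,0,0.002,0,0,0,1],
])

```text
clock: 7.45
position: [0.5835, -0.1387, 0.0573]
tool_rot: [3.14, -0.001, 0.417]
force: [-2.5, -3.3, 13.8]
grip_width: -0.0002
finger_force: 6.9
```

Second stroke is on the stop at about 14 N; release and look.

>>> play_rows([
  [0,0,-0.01,0,0,0,1],
  [0,0,-0.025,0,0,0,1],
  [0,0,-0.04,0,0,0,1],
  [0,0,-0.055,0,0,0,1],
  [0,0,-0.066,0,0,0,1],
  [0,0,-0.069,0,0,0,1],
  [0,0,-0.069,0,0,0,1],
  [0,0,-0.069,0,0,0,1],
  [0,0,-0.069,0,0,0,1],
  [0,0,-0.069,0,0,0,1],
])

```text
clock: 8.45
position: [0.5829, -0.1378, 0.091]
tool_rot: [-3.141, 0.0, 0.418]
force: [0.0, 0.1, -0.5]
grip_width: 0.0002
finger_force: 0.0
```

```bash
python3 - <<'E'
from h import *
t=grab_frame('top'); s=grab_frame('scene')
a=np.hstack([cv2.resize(s[165:255,255:370],None,fx=3.4,fy=3.4),cv2.resize(t[160:250,255:370],None,fx=3.4,fy=3.4)]);cv2.imwrite('pics/p3.png',a[:,:,::-1])
print(rings(t))
E
```

```text
[(11.9, 0.058)]
```

View pics/p3.png

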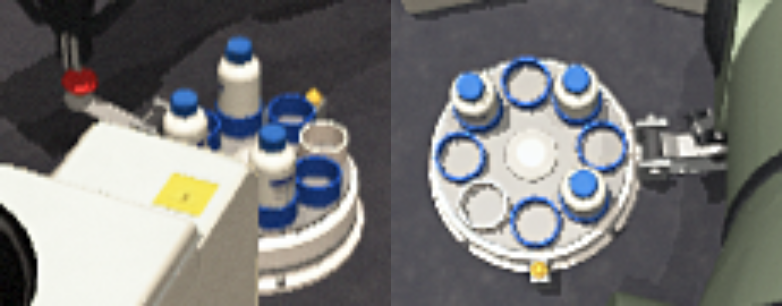

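The white ring is at crop (483,205), one notch before the pointer at (540,270). One click remains.

>>> play_rows([
  [0,0,0.012,0,0,0,1],
  [0,0,0.02,0,0,0,1],
  [0,0,0.028,0,0,0,1],
  [0,0,0.036,0,0,0,1],
  [0,0,0.044,0,0,0,1],
  [0,0,0.052,0,0,0,1],
  [0,0,0.059,0,0,0,1],
  [0,0,0.064,0,0,0,1],
  [0,0,0.067,0,0,0,1],
  [0,0,0.067,0,0,0,1],
])

```text
clock: 9.55
position: [0.5834, -0.1387, 0.0579]
tool_rot: [3.14, -0.0, 0.417]
force: [0.2, -4.4, 9.5]
grip_width: -0.0
finger_force: 4.8
```

>>> play_rows([
  [0,0,0.001,0,0,0,1],
  [0,0,0.002,0,0,0,1],
  [0,0,0.002,0,0,0,1],
])

```text
clock: 9.85
position: [0.5835, -0.1387, 0.0573]
tool_rot: [3.14, -0.001, 0.417]
force: [-1.8, -3.8, 13.6]
grip_width: -0.0002
finger_force: 6.8
```

>>> play_rows([
  [0,0,-0.01,0,0,0,1],
  [0,0,-0.025,0,0,0,1],
  [0,0,-0.04,0,0,0,1],
  [0,0,-0.055,0,0,0,1],
  [0,0,-0.066,0,0,0,1],
  [0,0,-0.09,0,0,0,1],
  [0,0,-0.14,0,0,0,1],
  [0,0,-0.21,0,0,0,1],
  [0,0,-0.28,0,0,0,1],
  [0,0,-0.34,0,0,0,1],
])

```text
clock: 10.85
position: [0.583, -0.1377, 0.2293]
tool_rot: [3.141, -0.001, 0.418]
force: [0.8, -0.3, 0.6]
grip_width: 0.0003
finger_force: 0.0
```

```bash
python3 - <<'E'
from h import *
t=grab_frame('top'); s=grab_frame('scene')
cv2.imwrite('pics/p4t.png',t[:,:,::-1])
a=np.hstack([cv2.resize(s[165:255,255:370],None,fx=3.4,fy=3.4),cv2.resize(t[160:250,255:370],None,fx=3.4,fy=3.4)]);cv2.imwrite('pics/p4.png',a[:,:,::-1])
print(rings(t)); o=observe(); print(o['position'],o['qpos'])
E
```

```text
[(-124.8, 0.0569), (145.5, 0.0579)]
[ 0.58462272 -0.13804037  0.23144124] [ 0.24405948  0.4822722  -0.15787025  1.6668906   0.08757967  0.99316974
 -1.09671667]
```

View pics/p4.png

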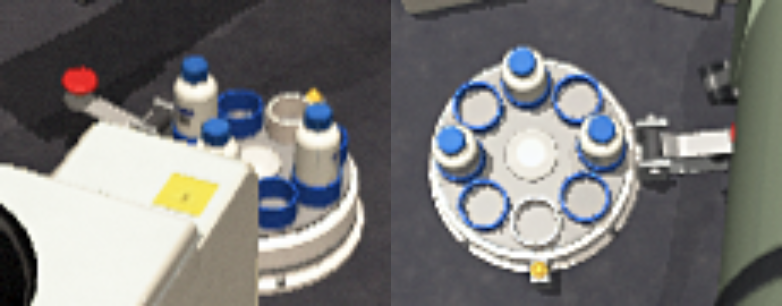

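The white well now stands at the pointer, with its ring at crop (538,223) and the cone at (540,270). Next I check the space round the bottle (blue box, monitor) and refine the well and bottle positions.

```bash
python3 - <<'E'
from h import *
t=cv2.imread('pics/p4t.png')[:,:,::-1]
for u,v in((442,190),(480,218),(515,205),(478,178)): print('mon base',onz('scene',u,v,.01).round(3))
for u,v in((447,110),(553,185)):
    for z in(.1,.15,.2): print('screen bottom',u,z,onz('scene',u,v,z).round(3))
for u,v in((355,345),(437,375),(380,315),(441,335)): print('box s',onz('scene',u,v,.04).round(3))
for u,v in((152,152),(213,144),(207,112),(148,125)): print('box t',onz('top',u,v,.04).round(3))
# white ring centre
print('white',onz('top',255+(538-391)/3.4-.4,160+223/3.4-.4,.08).round(4), 'gate-based',C+.058*np.array([np.cos(np.radians(190.3)),np.sin(np.radians(190.3))]))
from scipy.optimize import least_squares
# dark cap
for im,n,b in((t,'top',(195,155,220,175)),(cv2.imread('pics/scene0.png')[:,:,::-1],'scene',(380,270,398,288))):
    print(n,blobs(im,(0,0,0),(179,110,70) if n=='top' else (179,255,40),b,10))
E
```

```text
mon base [0.187 0.187 0.01 ]
mon base [0.226 0.34  0.01 ]
mon base [0.102 0.388 0.01 ]
mon base [0.054 0.238 0.01 ]
screen bottom 447 0.1 [-0.119 -0.     0.1  ]
screen bottom 447 0.15 [-0.035  0.043  0.15 ]
screen bottom 447 0.2 [0.05  0.087 0.2  ]
screen bottom 553 0.1 [0.061 0.46  0.1  ]
screen bottom 553 0.15 [0.135 0.476 0.15 ]
screen bottom 553 0.2 [0.209 0.492 0.2  ]
box s [0.818 0.361 0.04 ]
box s [0.758 0.53  0.04 ]
box s [0.719 0.352 0.04 ]
box s [0.67  0.484 0.04 ]
box t [0.662 0.482 0.04 ]
box t [0.707 0.308 0.04 ]
box t [0.805 0.343 0.04 ]
box t [0.743 0.51  0.04 ]
white [0.4904 0.0264 0.08  ] gate-based [0.49073467 0.02802947]
top [(np.float64(205.54545454545453), np.float64(164.75757575757575), array([203, 162,   6,   7,  33])), (np.float64(211.5), np.float64(168.8), array([209, 166,   6,   6,  10])), (np.float64(216.92307692307693), np.float64(172.30769230769232), array([215, 169,   4,   6,  13]))]
scene [(np.float64(388.72093023255815), np.float64(278.7906976744186), array([385, 276,   8,   7,  43]))]
```

```bash
python3 - <<'E'
from h import *
t=cv2.imread('pics/top0.png')[:,:,::-1]
for name,(u,v) in dict(bl=(447,110),br=(553,185),tl=(457,8),tr=(600,70)).items():
    print(name)
    for z in np.arange(.1,.65,.05):
        p=onz('scene',u,v,z); q=proj('top',p); i=q.round().astype(int)
        print(' z%.2f'%z,p[:2].round(3),i, t[i[1],i[0]] if 0<=i[0]<640 and 0<=i[1]<400 else '-')
# dark map of top bottom-left, coarse ascii of brightness
g=cv2.cvtColor(t,cv2.COLOR_RGB2GRAY)[290:400:6,0:300:6]
for r in g: print(''.join('#' if x<22 else '+' if x<45 else '.' if x<90 else 'o' for x in r))
E
```

```text
bl
 z0.10 [-0.119 -0.   ] [276 481] -
 z0.15 [-0.035  0.043] [260 448] -
 z0.20 [0.05  0.087] [243 413] -
 z0.25 [0.135 0.13 ] [224 375] [82 78 84]
 z0.30 [0.219 0.174] [204 334] [32 32 33]
 z0.35 [0.304 0.217] [182 289] [79 76 82]
 z0.40 [0.388 0.261] [158 241] [82 81 87]
 z0.45 [0.473 0.304] [131 188] [217 203 165]
 z0.50 [0.558 0.348] [103 130] [221 211 169]
 z0.55 [0.642 0.391] [71 66] [221 210 169]
 z0.60 [0.727 0.435] [36 -5] -
br
 z0.10 [0.061 0.46 ] [101 375] [23 22 18]
 z0.15 [0.135 0.476] [ 90 347] [14 12 13]
 z0.20 [0.209 0.492] [ 78 316] [12 10 13]
 z0.25 [0.283 0.508] [ 65 283] [25 22 24]
 z0.30 [0.357 0.524] [ 51 246] [197 183 150]
 z0.35 [0.431 0.54 ] [ 36 207] [12 13 12]
 z0.40 [0.504 0.556] [ 19 164] [217 204 164]
 z0.45 [0.578 0.573] [  0 117] [211 197 159]
 z0.50 [0.652 0.589] [-20  65] -
 z0.55 [0.726 0.605] [-43   7] -
 z0.60 [0.8   0.621] [-68 -57] -
tl
 z0.10 [-1.144 -0.571] [ 515 1161] -
 z0.15 [-0.998 -0.494] [ 486 1096] -
 z0.20 [-0.852 -0.416] [ 455 1027] -
 z0.25 [-0.707 -0.339] [422 954] -
 z0.30 [-0.561 -0.261] [388 877] -
 z0.35 [-0.416 -0.184] [351 794
[... 830 characters left out ...]
#####...........+++++#...ooo.........
###################.........++++++++...........ooo
#####+++#############......++++##++++#o...........
#####++++#############.....++#####+++++...........
######+++++#############..+########+++++..........
++######++++######################+++++...........
+++######+++++#+################+++++++.......oooo
#++.######++++++####+#########++++++++......oooooo
#+++++######+++++####+########+++++++.....oooooooo
###++++######++++######+#######.+++++....ooooooooo
####+++++####++++++##############+++.....ooooooo.o
#####+++++######+++++#############++....ooooo.....
#######++++######+++++#############o....oooo......
########+++++######++++##############..oooo+......
```

>>> play_rows([
  [0.02,-0.03,0,0,0,0,0.3],
  [0.05,-0.09,0,0,0,0,0.3],
  [0.09,-0.16,0,0,0,0,0.3],
  [0.13,-0.23,0,0,0,0,0.3],
  [0.17,-0.3,0,0,0,0,0.3],
  [0.21,-0.37,0,0,0,0,0.3],
  [0.25,-0.44,0,0,0,0,0.3],
  [0.28,-0.49,0,0,0,0,0.3],
  [0.3,-0.52,0,0,0,0,0.3],
  [0.3,-0.52,0,0,0,0,0.3],
])

```text
clock: 11.95
position: [0.6144, 0.1631, 0.2265]
tool_rot: [-3.141, 0.0, 0.421]
force: [-0.5, -0.0, -0.1]
grip_width: 0.0599
finger_force: 0.0
```

```bash
python3 - <<'E'
from h import *
o=observe(); print(o['position'],o['qpos'].round(3),o['joint_efforts'].round(2),o['grip_width'])
E
```

```text
[0.61436954 0.1631316  0.22645805] [-0.218  0.549 -0.202  1.567  0.121  1.038 -1.603] [-2.010e+00 -9.472e+01 -2.240e+00 -3.829e+01  3.000e-02  1.200e-01
 -7.900e-01] 0.05987454324425581
```

>>> play_rows([
  [0.02,-0.03,0,0,0,0,0.3],
  [0.05,-0.08,0,0,0,0,0.3],
  [0.09,-0.14,0,0,0,0,0.3],
  [0.12,-0.2,0,0,0,0,0.3],
  [0.15,-0.24,0,0,0,0,0.3],
  [0.157,-0.252,0,0,0,0,0.3],
  [0.157,-0.252,0,0,0,0,0.3],
])

```text
clock: 12.65
position: [0.6353, 0.3076, 0.2264]
tool_rot: [3.141, 0.001, 0.418]
force: [0.4, -0.0, -0.2]
grip_width: 0.0598
finger_force: 0.0
```

```bash
python3 - <<'E'
from h import *
o=observe(); print(o['position'],o['qpos'].round(3),o['joint_efforts'].round(2),o['grip_width'])
for n in('top','scene'):
    im=grab_frame(n); cv2.imwrite(f'pics/p5{n}.png',im[:,:,::-1])
s=cv2.imread('pics/p5scene.png')[:,:,::-1]
print(blobs(s,(3,70,30),(20,255,200),(370,265,405,305)), proj('scene',o['position']))
E
```

```text
[0.63528471 0.30761988 0.22636782] [-0.418  0.666 -0.201  1.355  0.137  1.135 -1.787] [-2.7800e+00 -1.0692e+02 -2.9400e+00 -4.0430e+01 -7.0000e-02  9.0000e-02
 -3.3000e-01] 0.05976159820706616
[(np.float64(387.2882882882883), np.float64(289.8018018018018), array([381, 279,  14,  22, 222]))] [392.85690051 228.02915925]
```

>>> play_rows([
  [0,-0.004,0.04,0,0,0,0.3],
  [0,-0.004,0.1,0,0,0,0.3],
  [0,-0.004,0.17,0,0,0,0.3],
  [0,-0.004,0.24,0,0,0,0.3],
  [0,-0.004,0.3,0,0,0,0.3],
  [0,-0.004,0.345,0,0,0,0.3],
  [0,-0.004,0.375,0,0,0,0.3],
  [0,-0.004,0.39,0,0,0,0.3],
  [0,-0.004,0.396,0,0,0,0.3],
  [0,-0.004,0.396,0,0,0,0.3],
])

```text
clock: 13.75
position: [0.6349, 0.3095, 0.0295]
tool_rot: [-3.142, -0.001, 0.417]
force: [0.2, 0.1, 0.7]
grip_width: 0.0598
finger_force: 0.0
```

>>> play_rows([
  [0,0,0,0,0,0,0.4],
  [0,0,0,0,0,0,0.5],
  [0,0,0,0,0,0,0.56],
  [0,0,0,0,0,0,0.62],
  [0,0,0,0,0,0,0.66],
  [0,0,0,0,0,0,0.7],
  [0,0,0,0,0,0,0.7],
  [0,0,0,0,0,0,0.7],
], newtons=20)

```text
clock: 14.55
position: [0.6346, 0.3097, 0.029]
tool_rot: [-3.141, -0.0, 0.418]
force: [-0.3, 0.9, 4.6]
grip_width: 0.0286
finger_force: 19.7
```

>>> play_rows([
  [0,0,0,0,0,0,0.5],
  [0,0,0,0,0,0,0.5],
  [0,0,0,0,0,0,0.5],
  [0,0,0,0,0,-0.04,0.5],
  [0,0,0,0,0,-0.1,0.5],
  [0,0,0,0,0,-0.17,0.5],
  [0,0,0,0,0,-0.24,0.5],
  [0,0,0,0,0,-0.31,0.5],
  [0,0,0,0,0,-0.38,0.5],
  [0,0,0,0,0,-0.4,0.5],
])

```text
clock: 15.55
position: [0.6345, 0.3092, 0.0286]
tool_rot: [-3.141, 0.0, 1.261]
force: [-1.1, -0.3, 0.6]
grip_width: 0.0428
finger_force: 0.0
```

>>> play_rows([
  [0,0,0,0,0,-0.04,0.5],
  [0,0,0,0,0,-0.1,0.5],
  [0,0,0,0,0,-0.17,0.5],
  [0,0,0,0,0,-0.24,0.5],
  [0,0,0,0,0,-0.31,0.5],
  [0,0,0,0,0,-0.35,0.5],
  [0,0,0,0,0,-0.35,0.5],
])

```text
clock: 16.25
position: [0.6345, 0.3092, 0.0285]
tool_rot: [-3.141, -0.0, 1.99]
force: [0.5, 0.7, -0.3]
grip_width: 0.0427
finger_force: 0.0
```

>>> play_rows([
  [0,0,0,0,0,0,0.55],
  [0,0,0,0,0,0,0.6],
  [0,0,0,0,0,0,0.64],
  [0,0,0,0,0,0,0.68],
  [0,0,0,0,0,0,0.72],
  [0,0,0,0,0,0,0.72],
  [0,0,0,0,0,0,0.72],
], newtons=25)

```text
clock: 16.95
position: [0.6345, 0.3096, 0.029]
tool_rot: [3.141, 0.0, 1.988]
force: [-0.4, -0.9, 2.7]
grip_width: 0.0286
finger_force: 24.7
```

>>> play_rows([
  [0,0,-0.01,0,0,0,0.72],
  [0,0,-0.04,0,0,0,0.72],
  [0,0,-0.1,0,0,0,0.72],
  [0,0,-0.17,0,0,0,0.72],
  [0,0,-0.24,0,0,0,0.72],
  [0,0,-0.31,0,0,0,0.72],
  [0,0,-0.36,0,0,0,0.72],
  [0,0,-0.38,0,0,0,0.72],
  [0,0,-0.38,0,0,0,0.72],
])

```text
clock: 17.85
position: [0.6349, 0.3098, 0.2207]
tool_rot: [3.139, -0.0, 1.988]
force: [0.6, -0.6, -1.2]
grip_width: 0.0285
finger_force: 24.8
```

>>> play_rows([
  [-0.015,-0.02,0,0,0,0.03,0.72],
  [-0.05,-0.06,0,0,0,0.08,0.72],
  [-0.09,-0.112,0,0,0,0.14,0.72],
  [-0.135,-0.167,0,0,0,0.2,0.72],
  [-0.18,-0.223,0,0,0,0.26,0.72],
  [-0.225,-0.278,0,0,0,0.32,0.72],
  [-0.27,-0.334,0,0,0,0.38,0.72],
  [-0.315,-0.389,0,0,0,0.44,0.72],
  [-0.355,-0.439,0,0,0,0.5,0.72],
  [-0.38,-0.47,0,0,0,0.55,0.72],
])

```text
clock: 18.85
position: [0.495, 0.0381, 0.2178]
tool_rot: [-3.141, 0.002, 0.83]
force: [0.8, 0.7, -0.2]
grip_width: 0.0285
finger_force: 24.8
```

```bash
cat >> h.py <<'E'
def goto(x,y,z,yaw):
    o=observe(); R=Ro.from_euler('xyz',o['tool_rot']); T=Ro.from_euler('xyz',[np.pi,0,yaw])
    print('units',(R.inv().apply(np.array([x,y,z])-o['position'])/.5).round(4),(np.degrees((R.inv()*T).as_rotvec())/120).round(3),o['position'].round(4),o['tool_rot'].round(3))
E
python3 -c "
from h import *
goto(.4908,.028,.2207,.18)"
```

```text
units [-0.0206  0.0074 -0.0058] [-0.     0.001  0.31 ] [0.495  0.0381 0.2178] [-3.141e+00  2.000e-03  8.300e-01]
```

>>> play_rows([
  [-0.005,0.002,0,0,0,0.05,0.72],
  [-0.012,0.004,0,0,0,0.12,0.72],
  [-0.018,0.006,0,0,0,0.19,0.72],
  [-0.02,0.007,0,0,0,0.26,0.72],
  [-0.02,0.007,0.03,0,0,0.3,0.72],
  [-0.02,0.007,0.08,0,0,0.31,0.72],
  [-0.02,0.007,0.13,0,0,0.31,0.72],
  [-0.02,0.007,0.17,0,0,0.31,0.72],
  [-0.02,0.007,0.187,0,0,0.31,0.72],
  [-0.02,0.007,0.187,0,0,0.31,0.72],
])

```text
clock: 19.85
position: [0.4917, 0.0307, 0.1241]
tool_rot: [-3.141, 0.003, 0.188]
force: [-0.2, 0.7, -0.5]
grip_width: 0.0288
finger_force: 24.8
```

```bash
python3 - <<'E'
from h import *
goto(.4908,.028,.124,.18)
for n in('top','scene'):
    im=grab_frame(n); cv2.imwrite(f'pics/p6{n}.png',im[:,:,::-1])
s=cv2.imread('pics/p6scene.png'); t=cv2.imread('pics/p6top.png')
a=np.hstack([cv2.resize(s[160:240,300:380],None,fx=6,fy=6,interpolation=cv2.INTER_CUBIC),cv2.resize(t[190:270,262:315],None,fx=6,fy=6)]);cv2.imwrite('pics/p6.png',a);print(a.shape)
p=observe()['position']; 
for dz in(-.029,.029,0,.041): print(dz,proj('scene',p+[0,0,dz]))
print('well rim c',proj('scene',[.4908,.028,.08]),'floor',proj('scene',[.4908,.028,.058]))
E
```

```text
units [-0.0028  0.0049  0.0001] [-0.     0.001  0.004] [0.4917 0.0307 0.1241] [-3.141e+00  3.000e-03  1.880e-01]
(480, 798, 3)
-0.029 [340.5467335  192.05564281]
0.029 [340.84733397 175.63579999]
0 [340.69499584 183.95703805]
0.041 [340.91160241 172.12523386]
well rim c [340.19684865 195.88796025] floor [340.09151024 201.79396955]
```

View pics/p6.png

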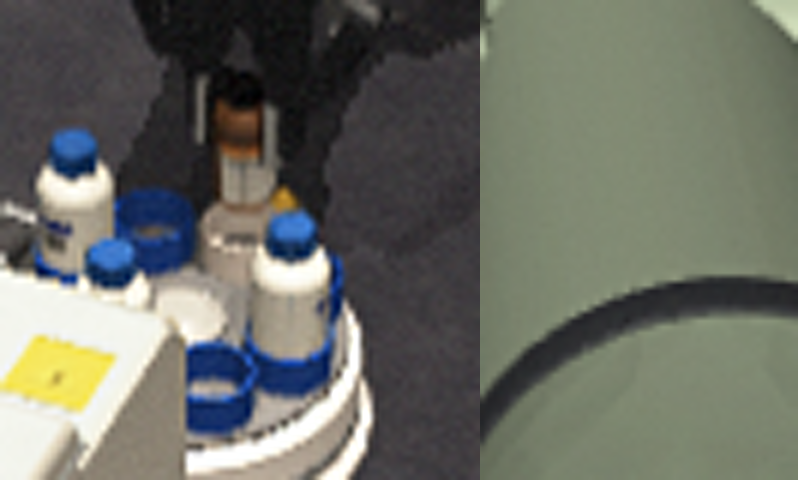

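The last picture shows the bottle held upright over the white well. Its axis is at scene column 340.8, against about 340.1 for the well. I check the other axis in the stored top picture, using the two neighbouring blue rings.

```bash
python3 - <<'E'
from h import *
t=cv2.imread('pics/p4t.png')[:,:,::-1]; x0,y0=262,170
big=cv2.resize(t[170:245,262:335],None,fx=6,fy=6,interpolation=cv2.INTER_LINEAR)
m=cv2.inRange(cv2.cvtColor(big,cv2.COLOR_RGB2HSV),(100,110,40),(125,255,255))
k,h=cv2.findContours(m,cv2.RETR_CCOMP,cv2.CHAIN_APPROX_NONE)
W=[]
for i,c in enumerate(k):
    if h[0][i][3]>=0 and cv2.contourArea(c)>1500:
        res=[]
        for cc in(c,k[h[0][i][3]]):
            x,y,w,hh=cv2.boundingRect(cc); e=cv2.fitEllipse(cc)[0]
            u=x0+(e[0]+.5)/6-.5; v=y0+(e[1]+.5)/6-.5
            p=onz('top',u,v,.069)[:2]; res.append(p); print((round(u,2),round(v,2)),w/6,hh/6,p.round(4))
        W.append(res)
import itertools
for a,b in itertools.combinations(W,2):
    for i in(0,1):
        d=b[i]-a[i]; L=np.hypot(*d); mid=(a[i]+b[i])/2; n=np.array([-d[1],d[0]])/L
        print(L.round(4),mid.round(4),n.round(3),'+',(mid+n*.058*(1-2**-.5)).round(4),'-',(mid-n*.058*(1-2**-.5)).round(4))
E
```

```text
(311.57, 217.72) 13.0 12.5 [ 0.5168 -0.008 ]
(313.37, 213.84) 19.0 23.0 [ 0.5282 -0.0117]
(281.92, 219.85) 13.5 12.666666666666666 [0.5015 0.0726]
(280.39, 216.18) 19.833333333333332 25.666666666666668 [0.5112 0.0781]
0.0821 [0.5092 0.0323] [-0.982 -0.186] + [0.4925 0.0291] - [0.5259 0.0355]
0.0914 [0.5197 0.0332] [-0.983 -0.186] + [0.503  0.0301] - [0.5364 0.0364]
```

>>> play_rows([
  [-0.001,0.004,0,0,0,0,0.72],
  [-0.001,0.004,0.01,0,0,0,0.72],
  [-0.001,0.004,0.022,0,0,0,0.72],
  [-0.001,0.004,0.032,0,0,0,0.72],
  [-0.001,0.004,0.04,0,0,0,0.72],
  [-0.001,0.004,0.044,0,0,0,0.72],
  [-0.001,0.004,0.044,0,0,0,0.72],
])

```text
clock: 20.65
position: [0.4924, 0.0288, 0.103]
tool_rot: [-3.141, 0.001, 0.188]
force: [-0.4, -0.4, 0.2]
grip_width: 0.0283
finger_force: 24.8
```

>>> play_rows([
  [0,0,0.006,0,0,0,0.72],
  [0,0,0.012,0,0,0,0.72],
  [0,0,0.018,0,0,0,0.72],
  [0,0,0.023,0,0,0,0.72],
  [0,0,0.026,0,0,0,0.72],
  [0,0,0.026,0,0,0,0.72],
])

```text
clock: 21.25
position: [0.4925, 0.0287, 0.0901]
tool_rot: [-3.142, 0.0, 0.187]
force: [0.0, 0.4, -0.3]
grip_width: 0.0283
finger_force: 24.8
```

>>> play_rows([
  [0,0,0.002,0,0,0,0.72],
  [0,0,0.002,0,0,0,0.72],
])

```text
clock: 21.45
position: [0.4925, 0.0287, 0.0893]
tool_rot: [-3.142, 0.0, 0.187]
force: [-0.1, -0.3, -0.4]
grip_width: 0.0284
finger_force: 24.8
```

>>> play_rows([
  [0,0,0.002,0,0,0,0.72],
  [0,0,0.002,0,0,0,0.72],
])

```text
clock: 21.65
position: [0.4925, 0.0287, 0.0883]
tool_rot: [-3.142, 0.0, 0.187]
force: [0.2, -0.6, 0.2]
grip_width: 0.0284
finger_force: 24.8
```

>>> play_rows([
  [0,0,0.001,0,0,0,0.72],
  [0,0,0.001,0,0,0,0.72],
])

```text
clock: 21.85
position: [0.4925, 0.0287, 0.0878]
tool_rot: [-3.142, 0.0, 0.187]
force: [0.1, -0.6, 0.3]
grip_width: 0.0286
finger_force: 24.8
```

>>> play_rows([
  [0,0,0.001,0,0,0,0.72],
  [0,0,0.001,0,0,0,0.72],
])

```text
clock: 22.05
position: [0.4925, 0.0287, 0.0873]
tool_rot: [-3.142, 0.0, 0.187]
force: [0.7, 0.3, -0.6]
grip_width: 0.0288
finger_force: 24.8
```

>>> play_rows([
  [0,0,0.001,0,0,0,0.72],
  [0,0,0.001,0,0,0,0.72],
])

```text
clock: 22.25
position: [0.4926, 0.0287, 0.0869]
tool_rot: [3.142, -0.0, 0.187]
force: [0.3, -0.0, 1.4]
grip_width: 0.0289
finger_force: 25.0
```

>>> play_rows([
  [0,0,0.001,0,0,0,0.72],
  [0,0,0.001,0,0,0,0.72],
])

```text
clock: 22.45
position: [0.4928, 0.0287, 0.0867]
tool_rot: [3.141, -0.001, 0.187]
force: [-1.0, -0.7, 10.2]
grip_width: 0.0286
finger_force: 25.7
```

The bottle is on the floor of the well; ease off, then open slowly.

>>> play_rows([
  [0,0,-0.001,0,0,0,0.72],
  [0,0,-0.001,0,0,0,0.66],
  [0,0,-0.001,0,0,0,0.62],
  [0,0,-0.001,0,0,0,0.58],
  [0,0,-0.001,0,0,0,0.54],
  [0,0,-0.001,0,0,0,0.5],
  [0,0,-0.001,0,0,0,0.45],
  [0,0,-0.001,0,0,0,0.42],
  [0,0,-0.001,0,0,0,0.42],
  [0,0,-0.001,0,0,0,0.42],
])

```text
clock: 23.45
position: [0.4925, 0.0287, 0.0868]
tool_rot: [-3.142, 0.0, 0.187]
force: [-0.4, -0.7, -0.2]
grip_width: 0.0494
finger_force: 0.0
```

>>> play_rows([
  [0,0,-0.01,0,0,0,0.42],
  [0,0,-0.03,0,0,0,0.42],
  [0,0,-0.06,0,0,0,0.42],
  [0,0,-0.1,0,0,0,0.42],
  [0,0,-0.15,0,0,0,0.42],
  [0,0,-0.21,0,0,0,0.42],
  [0,0,-0.28,0,0,0,0.42],
  [0,0,-0.34,0,0,0,0.42],
  [0,0,-0.38,0,0,0,0.42],
  [0,0,-0.39,0,0,0,0.42],
])

```text
clock: 24.45
position: [0.4932, 0.0288, 0.2848]
tool_rot: [3.141, -0.004, 0.187]
force: [0.3, -0.0, -0.4]
grip_width: 0.0495
finger_force: 0.0
```

>>> play_rows([
  [0,0.03,0,0,0,0,0.42],
  [0,0.1,0,0,0,0,0.42],
  [0,0.18,0,0,0,0,0.42],
  [0,0.26,0,0,0,0,0.42],
  [0,0.34,0,0,0,0,0.42],
  [0,0.42,0,0,0,0,0.42],
  [0,0.48,0,0,0,0,0.42],
  [0,0.5,0,0,0,0,0.42],
  [0,0.5,0,0,0,0,0.42],
  [0,0.5,0,0,0,0,0.42],
])

```text
clock: 25.45
position: [0.539, -0.2156, 0.2817]
tool_rot: [-3.141, 0.0, 0.188]
force: [-0.0, -0.3, -0.0]
grip_width: 0.0495
finger_force: 0.0
```

```bash
python3 - <<'E'
from h import *
t=grab_frame('top'); s=grab_frame('scene'); cv2.imwrite('pics/endt.png',t[:,:,::-1]);cv2.imwrite('pics/ends.png',s[:,:,::-1])
print('wells',rings(t),'before',rings(cv2.imread('pics/p4t.png')[:,:,::-1]))
a=blobs(s,(3,70,30),(20,255,200),(325,165,355,215)); print('amber scene',a)
cap=blobs(s,(0,0,0),(179,255,40),(333,165,350,190),10); print('cap scene',cap)
print('expected cap/body/base px',[proj('scene',[.4922,.0287,z]).round(1) for z in(.128,.122,.087,.058)])
print('amber top',blobs(t,(3,70,30),(20,255,200),(285,205,315,240)),'cap',blobs(t,(0,0,0),(179,130,70),(290,205,312,240),8))
print('expected top cap',proj('top',[.4922,.0287,.128]),proj('top',[.4922,.0287,.116]))
print('dye',blobs(t,(100,150,60),(125,255,255),(180,210,215,245)),'oil gone',blobs(t,(3,70,30),(20,255,200),(190,150,230,190)))
print(observe()['position'],observe()['clock'])
E
```

```text
wells [(145.5, 0.0579)] before [(-124.8, 0.0569), (145.5, 0.0579)]
amber scene [(np.float64(339.1020408163265), np.float64(191.75510204081633), array([334, 186,  11,  13,  98]))]
cap scene [(np.float64(339.0), np.float64(184.73529411764707), array([336, 182,   7,   6,  34]))]
expected cap/body/base px [array([340.3, 182.9]), array([340.3, 184.6]), array([340.1, 194.3]), array([340. , 202.1])]
amber top [(np.float64(297.9), np.float64(223.9857142857143), array([292, 218,  12,  12,  70]))] cap [(np.float64(297.34375), np.float64(221.5625), array([294, 219,   7,   6,  32]))]
expected top cap [296.14272767 221.83390121] [296.38367981 222.50525531]
dye [(np.float64(190.6), np.float64(224.17777777777778), array([187, 221,   8,   7,  45]))] oil gone []
[ 0.53918708 -0.21533465  0.28191152] 25.55
```

```bash
python3 - <<'E'
from h import *
print(two((339,184.7),(297.3,221.56)))
for f in('ends','p6scene','scene0'):
    s=cv2.imread(f'pics/{f}.png')[:,:,::-1]; r=(178,206) if f=='ends' else (170,196) if f=='p6scene' else (274,304); c=(327,354) if f!='scene0' else (374,402)
    g=cv2.cvtColor(s,cv2.COLOR_RGB2GRAY); h=cv2.cvtColor(s,cv2.COLOR_RGB2HSV); print(f)
    for v in range(*r): print(v,' '.join('%3d%s'%(g[v,u],'a' if 3<=h[v,u,0]<=20 and h[v,u,1]>70 else ' ') for u in range(*c)))
E
```

```text
(array([0.494313  , 0.02609428, 0.12147996]), np.float64(0.00038851896955820203))
ends
178  56   57   49   58   55   58   58   59   58   58   55   51   53   51   52   52   49   56   54   53   50   52   51   57   51   55   54 
179  48   48   50   54   56   60   56   54   56   58   50   57   57   50   54   54   50   55   52   49   47   57   58   48   49   55   52 
180  50   50   51   48   49   53   47   53   52   54   60   65   56   56   58   60   50   50   52   52   48   51   52   51   54   54   52 
181  58   52   48   51   49   52   53   54   59   54   66   54   59   59   61   60   54   53   54   52   51   49   53   54   51   52   52 
182  50   49   55   53   52   46   56   58   65   56   58   38   38   38   50   60   62   60   59   52   52   51   50   55   57   56   55 
183  52   53   63   60   56   64   60   58   63   43   23   30   29   28   20   44   63   58   62   56   55   56   54   56   64   68   60 
184  58   62   61   58   58   63   59   62   61   26   19   26   27   27   24   36   65   63   60   63   65   64   66   65   61   65   60 
185  58   56   55   59   62   59   64   
[... 10126 characters left out ...]
  63   59   65   54   57   55   55   47a  38a  42a  46a  47a  42a  47a  52   55   57   60   65   67   69   65   64   65   71 
300  62   64   69   61   62   59   64   58   54   58   53   50   57   53   53a  51   56   58   59   56   62   66   68   65   63   64   70   73 
301  74   68   70   67   65   69   69   59   57   57   61   54   55   47   54   55   58   63   65   63   70   64   67   62   66   69   67   72 
302  73   67   69   70   70   66   70   63   62   56   65   58   56   58   65   62   59   66   66   69   66   63   69   69   68   70   70   69 
303  73   69   71   70   69   71   65   67   63   62   62   66   66   65   63   55   68   67   66   65   66   65   70   67   69   69   70   67
```

The bottle stands upright: cap and body share scene column 339, its height fits the well floor, the wheel has not moved, and the dye bottle is untouched. Handing in.

```bash
python3 -c "
from workcell import *
print(job_done())"
```

```text
the job is handed in; nothing more can be done
None
```

The job is handed in: three lever clicks brought the white-ringed well to the yellow pointer, and the amber oil bottle stands upright on its floor, released, with the arm clear at about 25.5 s of the 72 s. The presses peaked at about 14–15 N, and the bottle met the well floor at about 10 N before I eased off; the final check was by pixel measurement, as my 10 picture views were used up.

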